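# Lift a polished blade blank off the bench with a flat lifter

## Robot

A 6-joint arm with a two-finger parallel gripper is mounted at the origin on the work surface. World frame = base frame: x ahead of the robot, y to its left, z up, the work surface at z = 0. Lengths are in mm, angles in rad, forces in N, time in s.
With the tool pointing down it reaches from about 425 to 950 mm from the base axis. Payload 14.7 kg.
Tool frame: the origin (TCP) lies midway between the tips of the shut fingers; the grasp point (between the pads) lies 19 mm behind it; z points along the fingers, y is the line along which they close (so a half turn about z gives the same grasp; the last joint's range is limited). The gripper opens to 85 mm and grips with 20 to 120 N. Pads are 22 mm wide; open, the fingers measure 114 mm over their backs; the gripper's body (76 mm by 85 mm) begins 54 mm behind the grasp point. The pads swing forward as they close: fully open they stand 13 mm farther back than shut.
Start: joints at [-1.317, 0.48, 1.596, -0, 1.065, -0.047], TCP at [192.601, -620.804, 231.297] pointing down, gripper open.
Joint ranges: [-2.75, 2.75], [-0.82, 2.05], [0.23, 2.67], [-1.56, 4.7], [0.09, 2.69], [-2.92, 2.92]. Speed limits (rad/s): [1.89, 1.89, 2.39, 3.01, 3.01, 3.01].

## Interface

Orientations are given as a 3x3 rotation matrix whose columns are the frame's x, y, z axes.
In Python, from cell import readout, optics, manip gives the robot as it stands.
- The arm moves only by the tool jog_arm, never from a script. Its argument "commands" is a list of rows, each a list of 7 numbers: the shift along the tool's x, y, z in cm, then the turn, a rotation vector about the tool's x, y, z in rad, then the opening, from -1 (shut) to 1 (fully open). A call has 1 to 12 rows; each row is the pose to reach, as a shift and turn from the pose commanded when the call began, along the tool's axes at that moment; what a row does not reach only later rows make up. A row lasts 1/8 s, in which the tool goes at most 62.5 mm and 10.7 degrees, less where a joint would pass 70% of its speed; a pose out of reach is approached as far as the arm can. A call with a gripper value outside its range is refused whole. The fingers move at their own pace and stop on an object; "squeeze" is the grip in N (left out, the last holds). Time passes only in rows, so rows that repeat a pose let the fingers close. It gives the time, the measured TCP pose, the force, the opening and the grip force at its end, in the units of the state.
- readout.read_state(): the state, without advancing time (a new reading comes with each control period).
- optics.grab_frame(name): name is "scene" or "top"; returns the picture (384x512x3 uint8, red, green, blue); there is no depth.
- optics.camera_model(name): a dict with "mtx" (3x3 intrinsics, pixels), "k1" (the pictures are not rectified: a ray, as slopes to the right and down, at radius r is drawn at 1 + k1 r^2 times it, then the intrinsics apply), "rvec" (rotation vector, rad) and "tvec" (3), from world to camera coordinates, as OpenCV has them. Camera axes: x right, y down, z forward; pixel columns grow to the right and rows downward; lengths in mm; the calibration is good to about 2 mm. A picture is of the moment at which its call begins. camera_model takes no time and is no camera call.
- manip.sign_off(): hands the job in; it is judged then, once.
The state is a dict: "time_s": time; "q": joint angles; "qvel": joint speeds; "joint_torque": joint torques, N m; "ee_pos": TCP position; "tool_rot": TCP orientation; "ft_force": force on the tool from outside, world axes, zero at the start; "ft_torque": the same for the moment, N m; "opening": finger opening in mm; "grasp_force": force on a finger pad.
Only numpy, scipy, OpenCV 4.12 (cv2) and the standard library are available. Lean on these libraries where they do the work, as an engineer would, in place of code of your own. Each camera call takes 0.05 s, during which the arm holds its last target. There are 200 camera calls.

## Task

The freshly polished blade blank lying flat on the bench must not be touched by the gripper. Pick up the flat steel lifter by its handle, work it under the blade's cutting edge by pushing it up against the steel stop rail (clamped at a different depth each time, so feel for it and do not ram it), lift the blade clear on it, and without dropping it set it down level across both wooden battens, roughly centred and square to them. Then lay the lifter flat on the bench, let it go, and leave the whetstone, jar and wooden knife block where they are.

Things in the scene. Friction and masses are not known exactly. Their poses are not given: they have to be found in the camera images.
- blank: Loose steel blade blank lying flat: 190 mm long (y), 58 mm wide (x), 5.5 mm thick, 0.36 kg. Origin: centre of its underside. Cutting edge on its -x side, towards the robot: both faces are bevelled over 6 mm, so the edge is 2.75 mm above the bench. Spine on its +x side, at first 10 to 90 mm short of the stop rail. At the +y end the last 33 mm narrow to a tip near the spine.
- lifter: Offset spatula, 0.24 kg. Origin: under the centre of its steel plate, x to the lip, z up. Plate 80 x 80 x 3 mm; the front 18 mm slope to a 1.5 mm lip at x=40 mm. At x=-38 mm a 26 mm wide upright rises to the wooden handle: straight bar along x, x=-30 to -140 mm, 20 mm wide (y), 43 to 67 mm above the underside. Good grasp: x=-65 mm, from above.
- stop: Adjustable fence: a foot fixed to the bench and, clamped to it on the robot's side, a dark steel rail 220 mm long (along y), 22 mm high, 16 mm thick. Origin: a point on the bench in front of the rail; the rail's front face is the plane x = d, where d is 45 to 105 mm, set anew each time and not measured. The foot, 12 mm high, lies behind the rail, up to x = 216 mm.
- rest: Fixed wooden rest: two battens along x, each 130 mm long, 35 mm high, at y = 60 to 100 and -60 to -100 mm, 120 mm clear gap between them, open to -x (robot's side); a 15 mm high crossbar at x = 65 to 80 mm. Origin: on the bench, midway between the battens. The blade belongs across both, centred over the origin, x along the rest's x, underside at z = 35 mm.
- whetstone: Bystander: whetstone on a wooden base, 75 (x) x 210 (y) x 37 mm, loose. Origin: centre of its underside.
- polish_jar: Bystander: white jar with a steel cap, 72 mm across, 70 mm high, loose. Origin: centre of its underside.
- knife_block: Bystander: slotted wooden block, 150 x 60 x 50 mm, loose. Origin: centre of its underside.
Mind the look-alikes: they are no part of the job. There is more than one size of the blank; the one meant has the size given above.

How it is judged (in metres and radians):
On the way:
1. the blade is carried on the lifter, clear of the bench and roughly level (height (world z) of blank above 0.03 m and contact force between blank and lifter above 1 N and angle between blank's own z axis and vertical below 0.5 rad and contact force between blank and stop below 0.2 N and contact force between blank and rest below 0.2 N), for 0.3 s.
At the end, for the whole second after the job is handed in: The blade lies still across both battens, off the lifter: centre within 30 mm along and 25 mm across the battens of the rest's centre, underside 35 mm high within 3 mm, tilt under 0.06 rad, within 0.25 rad of square. The lifter lies still and flat on the bench (under 8 mm high, tilt under 0.1 rad) (z of blank in the frame of rest between 0.032 and 0.038 m and x of blank in the frame of rest between -0.03 and 0.03 m and y of blank in the frame of rest between -0.025 and 0.025 m and angle between blank's own z axis and vertical below 0.06 rad and angle between the x axis of blank and the x axis of rest, either way round below 0.25 rad and contact force between blank and rest above 1 N and contact force between blank and lifter below 0.1 N and linear speed of each of blank, lifter below 0.02 m/s and height (world z) of lifter below 0.008 m and angle between lifter's own z axis and vertical below 0.1 rad); the robot touches nothing.
It fails at once if the gripper or arm touches the blade (over 0.5 N) (contact force between any of the fingers, the arm and blank above 0.5 N).
It fails at once if the blade is dropped or flung (over 0.8 m/s) or tipped past 0.6 rad (linear speed of blank above 0.8 m/s or angle between blank's own z axis and vertical above 0.6 rad).
It fails at once if a bystander is moved by more than 25 mm (distance of any of whetstone, polish_jar, knife_block from where it was at the start of the episode above 0.025 m).
It fails at once if the lifter rams the stop rail (over 45 N) (contact force between lifter and stop above 45 N).
It also fails if it takes over 72 s, if anything falls off the work surface, if the arm or the gripper's body presses on something with over 40 N, if the wrist force passes 120 N, or if a joint passes its speed limit or range.

## Working session

There is one attempt and no reset: what is moved stays moved. The work goes in short steps, Python scripts to look and compute and a tool call to move; the robot and the scene stay as the last step left them, time stands still between calls to the robot, and variables do not carry over. Pictures are saved under pics/ and viewed, at most 10 in all, crops included, and the job is handed in when it is done.

Besides the shell and the picture viewer there is one more tool, called after "Emit:" as name([rows], argument=value, ...), one row to a line, values as JSON. jog_arm: Moves the arm, as the interface text tells. Its arguments: {"type":"object","properties":{"commands":{"type":"array","items":{"type":"array","items":{"type":"number"}}},"squeeze":{"type":"number"}},"required":["commands"]}

```bash
mkdir -p pics; ls; python3 - <<'E'
from cell import readout, optics
import cv2
for n in("scene","top"):
    f=optics.grab_frame(n); cv2.imwrite(f"pics/{n}0.png",f[:,:,::-1]); print(optics.camera_model(n))
    cv2.imwrite(f"pics/{n}0b.png",cv2.resize(f[:,:,::-1],(800,600),interpolation=cv2.INTER_CUBIC))
s=readout.read_state();print(s)
E
```

```text
pics
{'mtx': array([[478.9307796 ,   0.        , 255.17315032],
       [  0.        , 478.9307796 , 192.00666743],
       [  0.        ,   0.        ,   1.        ]]), 'k1': -0.2009507061530218, 'rvec': array([ 1.18490839,  2.40164481, -0.93165001]), 'tvec': array([ 354.39644216, -297.28937218, 2029.34224059])}
{'mtx': array([[439.30343578,   0.        , 258.27263875],
       [  0.        , 439.30343578, 195.75285614],
       [  0.        ,   0.        ,   1.        ]]), 'k1': -0.030546803269890573, 'rvec': array([ 2.17422311, -2.2241284 ,  0.087842  ]), 'tvec': array([ -13.15803099,  530.17283774, 1630.18920192])}
{'time_s': 0.1, 'q': array([-1.31655903e+00,  4.80771777e-01,  1.59678575e+00,  1.86187863e-05,
        1.06510450e+00, -4.65899066e-02]), 'qvel': array([-0.00113887, -0.00314879, -0.0017196 ,  0.00088014,  0.00159383,
       -0.0018606 ]), 'joint_torque': array([-2.05597416e-04, -9.52257514e+01, -4.31044328e+01, -1.31820993e-04,
        5.20253423e-03, -1.96109931e-05]), 'ee_pos': array([ 192.54424847, -620.45492427,  230.74420813]), 'tool_rot': array([[ 9.55094392e-01,  2.96301601e-01, -2.53189772e-04],
       [ 2.96301701e-01, -9.55093829e-01,  1.03909330e-03],
       [ 6.60650182e-05, -1.06745274e-03, -9.99999428e-01]]), 'ft_force': array([ 0.23218612, -0.44073499,  0.35093079]), 'ft_torque': array([-0.01981295,  0.05909708, -0.01721155]), 'grasp_force': 0.0, 'opening': 85.4221597799759}
```

View pics/top0b.png

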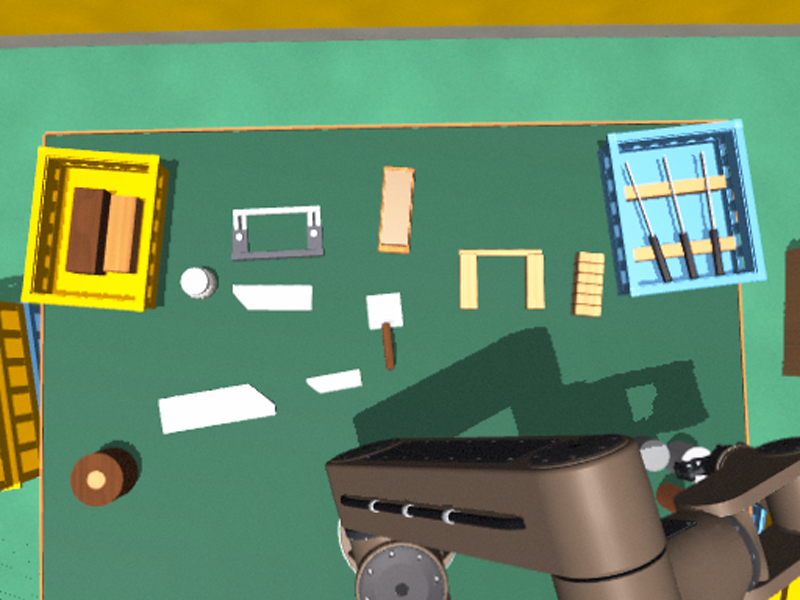

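View pics/scene0b.png

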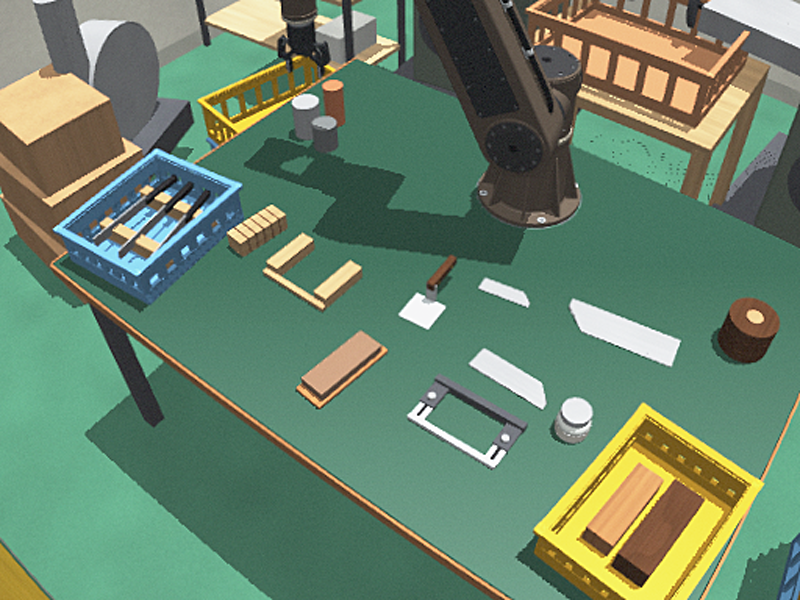

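The top view (800x600) shows three blades that could be taken for the blank:
- (272,297), in front of the stop's dark rail at (277,255). This is the likely one.
- (217,408), larger.
- (334,381), smaller.

The other things:
- The lifter plate is at (385,311), with its handle running to (390,367).
- The rest is at (502,280), the knife block at (588,285), the whetstone at (397,210) and the jar at (198,282).

Next I measure sizes and poses.

```bash
cat > h.py <<'E'
import numpy as np, cv2
from cell import optics
def ray(n,px):
    c=optics.camera_model(n);K=c["mtx"]
    d=np.array([c["k1"],0,0,0,0.])
    u=cv2.undistortPoints(np.asarray(px,float).reshape(-1,1,2),K,d).reshape(-1,2)
    R=cv2.Rodrigues(c["rvec"])[0]
    return -R.T@c["tvec"], np.c_[u,np.ones(len(u))]@R
def toplane(n,px,z):
    o,d=ray(n,px); return (o+d*((z-o[2])/d[:,2])[:,None])[:,:2]
def proj(n,P):
    c=optics.camera_model(n)
    return cv2.projectPoints(np.asarray(P,float).reshape(-1,1,3),c["rvec"],c["tvec"],c["mtx"],np.array([c["k1"],0,0,0,0.]))[0].reshape(-1,2)
def comps(mask,amin=60):
    cs=cv2.findContours(mask.astype(np.uint8),cv2.RETR_EXTERNAL,cv2.CHAIN_APPROX_NONE)[0]
    return [c for c in cs if cv2.contourArea(c)>amin]
E
python3 - <<'E'
from h import *
np.set_printoptions(precision=1,suppress=True)
for n in("top","scene"):
    im=cv2.imread(f"pics/{n}0.png");hsv=cv2.cvtColor(im,cv2.COLOR_BGR2HSV);H,S,V=hsv.transpose(2,0,1)
    masks={"white":((S<45)&(V>170)),"wood":((H>8)&(H<28)&(S>50)&(V>140)),"brown":((H<15)&(S>110)&(V<170)&(V>50)),"dark":((S<70)&(V<130)&(V>50))}
    print("==",n)
    for k,m in masks.items():
        for c in comps(m,50):
            z={"white":5.5,"wood":35,"brown":67,"dark":22}[k]
            w=toplane(n,c.reshape(-1,2),z).astype(np.float32)
            (cx,cy),(a,b),t=cv2.minAreaRect(w)
            if max(a,b)>320 or not(300<cx<950 and abs(cy)<600): continue
            q=cv2.approxPolyDP(w.reshape(-1,1,2),7,True).reshape(-1,2)
            print(k,np.array([cx,cy,a,b,t]),"px",(c.reshape(-1,2).mean(0)),"poly",q.round().tolist() if len(q)<10 else len(q))
im=cv2.imread("pics/top0.png")[110:260,120:370]
cv2.imwrite("pics/crop.png",cv2.resize(im,(800,480),interpolation=cv2.INTER_CUBIC))
E
```

```text
== top
white [300.2 428.1  84.7 272.6   8.6] px [135.8 261.3] poly [[282.0, 288.0], [301.0, 291.0], [350.0, 350.0], [322.0, 563.0], [311.0, 567.0], [240.0, 553.0]]
white [352.9 146.2  41.7 129.    9.2] px [214.7 243.5] poly [[344.0, 81.0], [382.0, 88.0], [362.0, 212.0], [328.0, 182.0]]
white [520.7  22.3  82.7  83.2   4.4] px [245.8 198.4] poly [[564.0, -14.0], [554.0, 66.0], [478.0, 56.0], [478.0, 37.0], [497.0, 22.0], [481.0, -1.0], [484.0, -20.0]]
white [559.2 291.7 188.8  60.5  88.7] px [175.7 189.3] poly [[591.0, 385.0], [573.0, 386.0], [530.0, 348.0], [531.0, 198.0], [587.0, 201.0]]
white [597.3 475.9  75.6  63.6  44.2] px [125.7 181.1] poly [[635.0, 487.0], [617.0, 510.0], [587.0, 510.0], [563.0, 484.0], [563.0, 461.0], [593.0, 438.0], [582.0, 450.0], [619.0, 453.0]]
white [753.9 279.7  51.7 210.3   2.1] px [176.7 137.2] poly 13
wood [436.3  16.2 104.7  11.9   5.9] px [247.6 221.1] poly [[488.0, 25.0], [385.0, 16.0], [384.0, 9.0], [477.0, 14.0]]
wood [ 572.2 -470.3   62.4  153.3   83.7] px [377.1 181.5] poly [[650.0, -451.0], [504.0, -433.0], [495.0, -490.0], [641.0, -507.0]]

[... 1414 characters left out ...]
43.0], [665.0, -156.0]]
wood [ 589.  -175.2   42.4  131.5   89.4] px [215.5 178.7] poly [[523.0, -187.0], [536.0, -195.0], [647.0, -197.0], [654.0, -157.0], [532.0, -155.0]]
wood [ 585.8 -335.6   42.2  131.3   89. ] px [185. 160.] poly [[520.0, -350.0], [643.0, -356.0], [651.0, -322.0], [529.0, -314.0]]
wood [ 565.4 -475.    61.6  150.9   83.3] px [162.9 143.1] poly [[489.0, -491.0], [593.0, -509.0], [608.0, -499.0], [618.0, -512.0], [636.0, -498.0], [642.0, -457.0], [496.0, -438.0]]
brown [443.1  22.4 107.7  19.9   4.6] px [282.7 172.9] poly [[389.0, 17.0], [396.0, 9.0], [481.0, 15.0], [497.0, 27.0], [484.0, 36.0], [407.0, 29.0]]
dark [677.9 254.8  79.9 181.6  22.2] px [293.3 254.4] poly 26
```

View pics/crop.png

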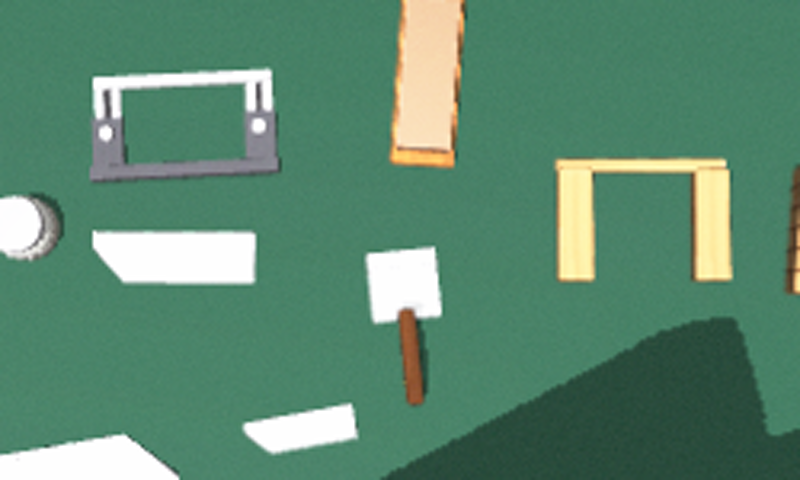

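The crop confirms the choice. The blade at crop (175,258), in front of the dark rail at crop (185,172), measures 189 x 60 mm, so it is the blank. The others measure 273 and 129 mm. I start the move to the lifter handle, with the grasp point at about (459, 19) and yaw 0.087.

Emit:
jog_arm([
  [31, -13.4, 0, 0, 0, 0.1, 1],
  [31, -13.4, 0, 0, 0, 0.21, 1],
  [31, -13.4, 0, 0, 0, 0.21, 1],
  [31, -13.4, 0, 0, 0, 0.21, 1],
  [31, -13.4, 0, 0, 0, 0.21, 1],
  [44.4, -53.2, 0, 0, 0, 0.21, 1],
  [44.4, -53.2, 4, 0, 0, 0.21, 1],
  [44.4, -53.2, 4, 0, 0, 0.21, 1],
  [44.4, -53.2, 8, 0, 0, 0.21, 1],
  [44.4, -53.2, 8, 0, 0, 0.21, 1],
  [44.4, -53.2, 8, 0, 0, 0.21, 1],
  [44.4, -53.2, 8, 0, 0, 0.21, 1],
])

```text
time_s: 1.6
ee_pos: [458.3, 11.9, 153.2]
tool_rot: [[0.996, 0.09, 0.0], [0.09, -0.996, -0.0], [0.0, 0.0, -1.0]]
ft_force: [1.4, -0.1, -1.4]
opening: 85.5
grasp_force: 0.0
```

```bash
cat >> h.py <<'E'
from cell import readout
def st():
    s=readout.read_state();R=s["tool_rot"]
    print("t",s["time_s"],"tcp",s["ee_pos"].round(1),"yaw",np.arctan2(R[1,0],R[0,0]).round(4),"z",R[:,2].round(4),"F",s["ft_force"].round(1),"T",s["ft_torque"].round(2),"open",round(s["opening"],1),"grip",round(s["grasp_force"],1),"q6",s["q"][5].round(2))
    return s
def to(x,y,z,yaw=None):
    s=st();R=s["tool_rot"];d=(R.T@(np.array([x,y,z])-s["ee_pos"]))/10
    y0=np.arctan2(R[1,0],R[0,0]);print("shift cm",d.round(2),"rz",None if yaw is None else round(y0-yaw,3))
E
python3 -c "
from h import *
to(459,19,36,0.087)"
```

```text
t 1.6 tcp [458.3  11.9 153.2] yaw 0.0905 z [ 4.e-04 -0.e+00 -1.e+00] F [ 1.4 -0.1 -1.4] T [ 0.04 -0.04 -0.02] open 85.5 grip 0.0 q6 1.44
shift cm [ 0.13 -0.7  11.72] rz 0.004
```

Emit:
jog_arm([
  [0, 0, 0, 0, 0, 0, 1],
  [0, 0, 0, 0, 0, 0, 1],
  [0, 0, 4, 0, 0, 0, 1],
  [0, 0, 8, 0, 0, 0, 1],
  [0, 0, 10, 0, 0, 0, 1],
  [0, 0, 11.4, 0, 0, 0, 1],
  [0, 0, 11.4, 0, 0, 0, 1],
])

```text
time_s: 2.48
ee_pos: [458.3, 9.2, 39.3]
tool_rot: [[0.996, 0.089, -0.001], [0.089, -0.996, 0.0], [-0.001, -0.0, -1.0]]
ft_force: [-0.4, 0.9, -0.4]
opening: 85.7
grasp_force: 0.0
```

Emit:
jog_arm([
  [0, 0, 0, 0, 0, 0, -1],
  [0, 0, 0, 0, 0, 0, -1],
  [0, 0, 0, 0, 0, 0, -1],
  [0, 0, 0, 0, 0, 0, -1],
  [0, 0, 0, 0, 0, 0, -1],
  [0, 0, 0, 0, 0, 0, -1],
  [0, 0, 0, 0, 0, 0, -1],
  [0, 0, 0, 0, 0, 0, -1],
], squeeze=110)

```text
time_s: 3.48
ee_pos: [458.7, 10.0, 40.1]
tool_rot: [[0.996, 0.091, 0.001], [0.091, -0.996, -0.0], [0.001, 0.0, -1.0]]
ft_force: [-2.3, 0.4, 10.5]
opening: 18.2
grasp_force: 105.0
```

```bash
python3 -c "
from h import *
st()"
```

```text
t 3.475 tcp [458.7  10.   40.1] yaw 0.0907 z [ 7.e-04 -0.e+00 -1.e+00] F [-2.3  0.4 10.5] T [-0.16  0.24 -0.14] open 18.2 grip 105.0 q6 1.44
```

Emit:
jog_arm([
  [0, 0, -2, 0, 0, 0, -1],
  [0, 0, -5, 0, 0, 0, -1],
  [-0.5, -3, -6, 0, 0, 0.05, -1],
  [-1, -7, -6, 0, 0, 0.05, -1],
  [-1.5, -12, -6, 0, 0, 0.05, -1],
  [-2, -17, -6, 0, 0, 0.05, -1],
  [-2.3, -22, -6, 0, 0, 0.05, -1],
  [-2.6, -26, -6, 0, 0, 0.05, -1],
  [-2.6, -28, -6, 0, 0, 0.05, -1],
  [-2.6, -28, -6, 0, 0, 0.05, -1],
  [-2.6, -28, -6, 0, 0, 0.05, -1],
])

```text
time_s: 4.85
ee_pos: [407.0, 285.5, 99.5]
tool_rot: [[0.999, 0.04, -0.001], [0.04, -0.999, -0.001], [-0.001, 0.0, -1.0]]
ft_force: [0.5, 0.1, -1.7]
opening: 18.3
grasp_force: 106.3
```

```bash
python3 - <<'E'
from h import *
np.set_printoptions(precision=1,suppress=True)
s=st()
ims=[]
for n in("top","scene"):
    im=optics.grab_frame(n)[:,:,::-1].copy();cv2.imwrite(f"pics/{n}1.png",im)
    print(n,"tcp px",proj(n,[s["ee_pos"]]))
    x,y=proj(n,[[530,290,0]])[0].astype(int)
    c=im[max(0,y-70):y+80,max(0,x-75):x+75];ims.append(cv2.resize(c,(400,400),interpolation=cv2.INTER_CUBIC));print(max(0,x-75),max(0,y-70),c.shape)
    H,S,V=cv2.cvtColor(im,cv2.COLOR_BGR2HSV).transpose(2,0,1)
    for c in comps((S<45)&(V>170),50):
        z=s["ee_pos"][2]-36
        for zz in (z+3,5.5):
            w=toplane(n,c.reshape(-1,2),zz).astype(np.float32);(cx,cy),(a,b),t=cv2.minAreaRect(w)
            if 400<cx<650 and 150<cy<420:
                print("z",zz,np.array([cx,cy,a,b,t]),cv2.approxPolyDP(w.reshape(-1,1,2),6,True).reshape(-1,2).round().tolist())
cv2.imwrite("pics/c1.png",np.hstack(ims))
E
```

```text
t 4.85 tcp [407.  285.5  99.5] yaw 0.0405 z [-0. -0. -1.] F [ 0.5  0.1 -1.7] T [-0.1  0.1  0. ] open 18.3 grip 106.3 q6 2.08
top tcp px [[171.6 230.9]]
99 127 (150, 150, 3)
z 66.52324093178107 [471.6 285.6  80.3  73.6   4.4] [[508.0, 325.0], [435.0, 272.0], [438.0, 246.0], [510.0, 253.0]]
z 5.5 [473.2 296.2  83.4  76.5   4.4] [[511.0, 337.0], [435.0, 282.0], [438.0, 256.0], [513.0, 262.0]]
z 66.52324093178107 [554.4 281.3 181.6  58.2  88.7] [[585.0, 371.0], [567.0, 372.0], [526.0, 336.0], [527.0, 194.0], [582.0, 194.0]]
z 5.5 [559.2 291.8 188.5  60.5  88.7] [[591.0, 385.0], [573.0, 386.0], [530.0, 348.0], [531.0, 202.0], [587.0, 201.0]]
scene tcp px [[351.6 193.5]]
255 164 (150, 150, 3)
z 66.52324093178107 [605.7 315.9 182.4  55.5  88.6] [[617.0, 225.0], [628.0, 224.0], [634.0, 406.0], [617.0, 404.0], [579.0, 363.0], [579.0, 282.0]]
z 5.5 [564.1 297.  191.3  58.2  88.6] [[576.0, 201.0], [587.0, 201.0], [593.0, 392.0], [576.0, 389.0], [536.0, 346.0], [536.0, 262.0]]
z 66.52324093178107 [477.6 294.6  80.8  79.3   3.8] [[444.0, 253.0], [517.0, 259.0], [514.0, 335.0], [437.0, 329.0]]
z 5.5 [429.7 274.8  84.7  83.2   3.8] [[394.0, 232.0], [471.0, 237.0], [467.0, 317.0], [387.0, 311.0]]
```

View pics/c1.png

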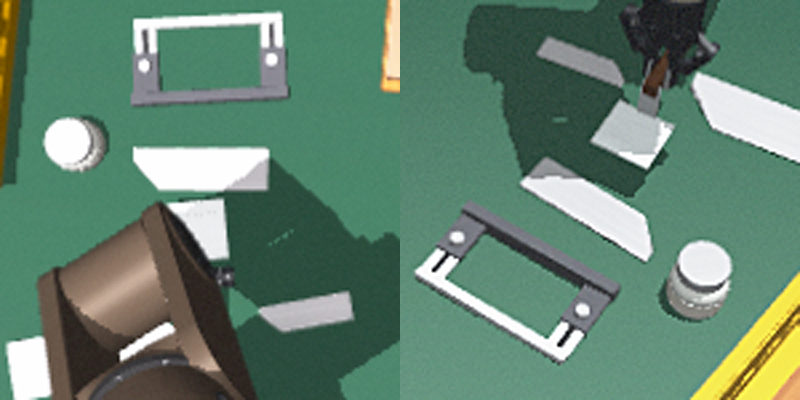

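Left (top view): the plate at (205,228) stands just in front of the blank's edge at (205,190), with the rail front at (210,100). Right (scene view): the lifter is held level and clear of everything. The gap from lip to edge is about 22 mm and the lifter yaw is about 2° too high. I correct the yaw and lower it.

Emit:
jog_arm([
  [0, 0, 1, 0, 0, 0.042, -1],
  [0, 0, 2.5, 0, 0, 0.042, -1],
  [0, 0, 4, 0, 0, 0.042, -1],
  [0, 0, 5, 0, 0, 0.042, -1],
  [0, 0, 5.5, 0, 0, 0.042, -1],
  [0, 0, 5.7, 0, 0, 0.042, -1],
  [0, 0, 5.7, 0, 0, 0.042, -1],
])

```text
time_s: 5.82
ee_pos: [407.2, 286.6, 42.8]
tool_rot: [[1.0, -0.001, 0.0], [-0.001, -1.0, 0.0], [0.0, -0.0, -1.0]]
ft_force: [0.7, 0.4, -2.1]
opening: 18.3
grasp_force: 106.3
```

```bash
python3 -c "
from h import *
st()"
```

```text
t 5.825 tcp [407.2 286.6  42.8] yaw -0.0011 z [ 1.e-04  1.e-04 -1.e+00] F [ 0.7  0.4 -2.1] T [-0.04  0.09 -0.05] open 18.3 grip 106.3 q6 2.12
```

Emit:
jog_arm([
  [0, 0, 0.1, 0, 0, 0, -1],
  [0, 0, 0.2, 0, 0, 0, -1],
  [0, 0, 0.25, 0, 0, 0, -1],
  [0, 0, 0.25, 0, 0, 0, -1],
])

```text
time_s: 6.32
ee_pos: [407.2, 286.6, 40.4]
tool_rot: [[1.0, -0.001, 0.0], [-0.001, -1.0, 0.0], [0.0, -0.0, -1.0]]
ft_force: [-1.7, 1.4, 2.9]
opening: 18.5
grasp_force: 107.1
```

```bash
python3 -c "
from h import *
st()"
```

```text
t 6.325 tcp [407.2 286.6  40.4] yaw -0.0013 z [ 2.e-04  2.e-04 -1.e+00] F [-1.7  1.4  2.9] T [0.16 0.41 0.03] open 18.5 grip 107.1 q6 2.12
```

Emit:
jog_arm([
  [0, 0, 0, 0, -0.01, 0, -1],
  [0, 0, 0, 0, -0.01, 0, -1],
])

```text
time_s: 6.58
ee_pos: [407.3, 286.7, 40.4]
tool_rot: [[1.0, -0.001, -0.01], [-0.001, -1.0, 0.0], [-0.01, -0.0, -1.0]]
ft_force: [-3.3, 2.4, 6.8]
opening: 18.0
grasp_force: 107.6
```

```bash
python3 -c "
from h import *
st()"
```

```text
t 6.575 tcp [407.3 286.7  40.4] yaw -0.0012 z [-1.020e-02  3.000e-04 -9.999e-01] F [-3.3  2.4  6.8] T [0.32 0.46 0.05] open 18.0 grip 107.6 q6 2.11
```

Emit:
jog_arm([
  [0.8, 0, -0.01, 0, 0, 0, -1],
  [1.4, 0, -0.01, 0, 0, 0, -1],
  [2.0, 0, -0.02, 0, 0, 0, -1],
  [2.4, 0, -0.02, 0, 0, 0, -1],
  [2.8, 0, -0.03, 0, 0, 0, -1],
  [3.2, 0, -0.03, 0, 0, 0, -1],
  [3.6, 0, -0.04, 0, 0, 0, -1],
  [4.0, 0, -0.04, 0, 0, 0, -1],
  [4.5, 0, -0.04, 0, 0, 0, -1],
  [5.0, 0, -0.05, 0, 0, 0, -1],
])

```text
time_s: 7.82
ee_pos: [454.9, 285.7, 40.4]
tool_rot: [[1.0, -0.001, -0.014], [-0.001, -1.0, -0.002], [-0.014, 0.002, -1.0]]
ft_force: [-15.9, -0.1, 19.3]
opening: 18.2
grasp_force: 109.3
```

```bash
cat >> h.py <<'E'
def look(tag,x,y,w=75):
    s=st();ims=[]
    for n in("top","scene"):
        im=optics.grab_frame(n)[:,:,::-1].copy();cv2.imwrite(f"pics/{n}{tag}.png",im)
        u,v=proj(n,[[x,y,0]])[0].astype(int);c=im[max(0,v-w):v+w,max(0,u-w):u+w]
        ims.append(cv2.resize(c,(400,400),interpolation=cv2.INTER_CUBIC));print(n,"origin",max(0,u-w),max(0,v-w),c.shape)
        H,S,V=cv2.cvtColor(im,cv2.COLOR_BGR2HSV).transpose(2,0,1)
        for c in comps((S<60)&(V>140),50):
            for zz in (5.5,):
                q=toplane(n,c.reshape(-1,2),zz).astype(np.float32);(cx,cy),(a,b),t=cv2.minAreaRect(q)
                if abs(cx-x)<90 and abs(cy-y)<100: print("z",zz,np.array([cx,cy,a,b,t]).round(1),cv2.approxPolyDP(q.reshape(-1,1,2),6,True).reshape(-1,2).round().tolist())
    cv2.imwrite(f"pics/c{tag}.png",np.hstack(ims))
E
python3 -c "
from h import *
look('2',580,290)"
```

```text
t 7.825 tcp [454.9 285.7  40.4] yaw -0.0011 z [-0.0143 -0.0016 -0.9999] F [-15.9  -0.1  19.3] T [-0.05  2.1   0.02] open 18.2 grip 109.3 q6 2.06
top origin 99 109 (150, 150, 3)
z 5.5 [546.4 293.  137.2 189.2   1.8] [[561.0, 201.0], [618.0, 204.0], [610.0, 389.0], [588.0, 385.0], [561.0, 359.0], [579.0, 333.0], [575.0, 322.0], [529.0, 284.0], [479.0, 262.0], [483.0, 247.0], [554.0, 246.0]]
scene origin 247 169 (150, 150, 3)
z 5.5 [552.8 296.4 136.  193.3   1.7] [[568.0, 204.0], [612.0, 210.0], [619.0, 202.0], [623.0, 209.0], [616.0, 394.0], [592.0, 387.0], [560.0, 356.0], [558.0, 332.0], [485.0, 323.0], [486.0, 255.0], [565.0, 252.0]]
```

View pics/c2.png

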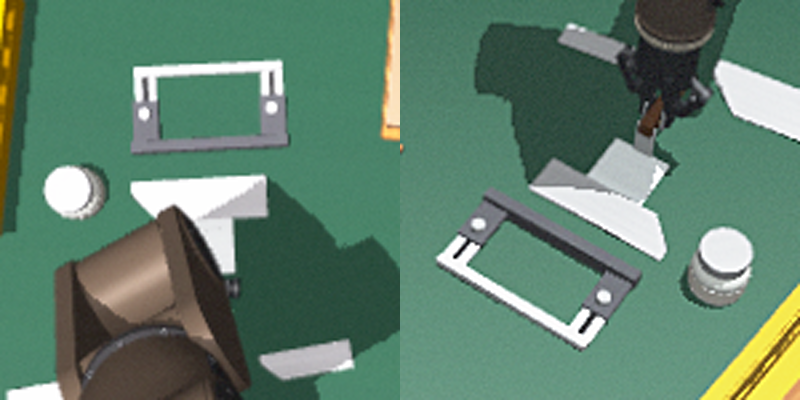

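The blank is being pushed ahead squarely: edge at (200,215), spine at (200,180), rail front at (210,150) in the top crop. I carry on, a touch lighter on the bench.

Emit:
jog_arm([
  [0.4, 0, -0.05, 0, 0, 0, -1],
  [0.8, 0, -0.06, 0, 0, 0, -1],
  [1.2, 0, -0.07, 0, 0, 0, -1],
  [1.6, 0, -0.07, 0, 0, 0, -1],
  [2.0, 0, -0.08, 0, 0, 0, -1],
  [2.4, 0, -0.08, 0, 0, 0, -1],
  [2.7, 0, -0.09, 0, 0, 0, -1],
  [3.0, 0, -0.09, 0, 0, 0, -1],
])

```text
time_s: 8.93
ee_pos: [486.3, 286.0, 40.6]
tool_rot: [[1.0, -0.001, -0.012], [-0.001, -1.0, -0.001], [-0.012, 0.001, -1.0]]
ft_force: [-5.9, -0.1, 4.5]
opening: 18.5
grasp_force: 107.0
```

```bash
python3 -c "
from h import *
st()"
```

```text
t 8.925 tcp [486.3 286.   40.6] yaw -0.0012 z [-1.210e-02 -7.000e-04 -9.999e-01] F [-5.9 -0.1  4.5] T [-0.12  0.84 -0.02] open 18.5 grip 107.0 q6 2.04
```

Emit:
jog_arm([
  [0.3, 0, 0, 0, 0, 0, -1],
  [0.6, 0, 0, 0, 0, 0, -1],
  [0.9, 0, -0.01, 0, 0, 0, -1],
  [1.2, 0, -0.01, 0, 0, 0, -1],
  [1.5, 0, -0.02, 0, 0, 0, -1],
])

```text
time_s: 9.55
ee_pos: [500.9, 285.9, 40.7]
tool_rot: [[1.0, -0.001, -0.013], [-0.001, -1.0, -0.001], [-0.013, 0.001, -1.0]]
ft_force: [-7.5, -1.1, 5.5]
opening: 18.1
grasp_force: 107.4
```

Emit:
jog_arm([
  [0.3, 0, 0, 0, 0, 0, -1],
  [0.6, 0, 0, 0, 0, 0, -1],
  [0.9, 0, -0.01, 0, 0, 0, -1],
])

```text
time_s: 9.93
ee_pos: [510.2, 286.0, 40.7]
tool_rot: [[1.0, -0.001, -0.012], [-0.001, -1.0, -0.001], [-0.012, 0.001, -1.0]]
ft_force: [-6.4, -0.0, 4.6]
opening: 18.2
grasp_force: 107.2
```

Emit:
jog_arm([
  [0.3, 0, 0, 0, 0, 0, -1],
  [0.6, 0, 0, 0, 0, 0, -1],
  [0.9, 0, -0.01, 0, 0, 0, -1],
])

```text
time_s: 10.3
ee_pos: [519.2, 286.0, 40.7]
tool_rot: [[1.0, -0.001, -0.012], [-0.001, -1.0, -0.001], [-0.012, 0.001, -1.0]]
ft_force: [-6.2, -0.9, 3.7]
opening: 18.5
grasp_force: 107.1
```

```bash
python3 -c "
from h import *
look('3',600,290)"
```

```text
t 10.3 tcp [519.2 286.   40.7] yaw -0.0011 z [-1.240e-02 -7.000e-04 -9.999e-01] F [-6.2 -0.9  3.7] T [-0.07  0.85 -0.  ] open 18.5 grip 107.1 q6 2.01
top origin 99 104 (150, 150, 3)
z 5.5 [551.7 387.5  16.5 109.1  24.2] [[571.0, 337.0], [568.0, 371.0], [532.0, 439.0], [525.0, 435.0], [532.0, 412.0], [557.0, 378.0], [550.0, 374.0], [565.0, 367.0]]
z 5.5 [663.4 280.9 215.4 239.6  89.1] [[778.0, 175.0], [775.0, 384.0], [675.0, 381.0], [633.0, 389.0], [629.0, 378.0], [644.0, 351.0], [651.0, 351.0], [652.0, 374.0], [660.0, 374.0], [666.0, 324.0], [654.0, 309.0], [543.0, 258.0], [543.0, 250.0], [596.0, 246.0], [599.0, 201.0], [648.0, 200.0], [653.0, 245.0], [672.0, 226.0], [663.0, 366.0], [675.0, 366.0], [674.0, 355.0], [759.0, 354.0], [767.0, 210.0], [679.0, 203.0], [678.0, 184.0], [663.0, 185.0], [663.0, 173.0]]
scene origin 244 173 (150, 150, 3)
z 5.5 [598.6 301.4 192.2 105.2  87.2] [[605.0, 205.0], [645.0, 208.0], [643.0, 377.0], [654.0, 395.0], [627.0, 386.0], [596.0, 355.0], [598.0, 333.0], [547.0, 325.0], [554.0, 301.0], [550.0, 258.0], [556.0, 250.0], [602.0, 252.0]]
```

The blade is against the rail (edge about 601, spine about 655), and about 28 mm of the plate is already under it. I feel for the rail slowly.

Emit:
jog_arm([
  [0.3, 0, 0, 0, 0, 0, -1],
  [0.6, 0, 0, 0, 0, 0, -1],
  [0.9, 0, -0.01, 0, 0, 0, -1],
  [1.2, 0, -0.01, 0, 0, 0, -1],
])

```text
time_s: 10.9
ee_pos: [531.0, 286.0, 40.6]
tool_rot: [[1.0, -0.001, -0.013], [-0.001, -1.0, -0.001], [-0.013, 0.001, -1.0]]
ft_force: [-8.5, 0.1, 6.1]
opening: 18.4
grasp_force: 107.1
```

Emit:
jog_arm([
  [0.2, 0, 0, 0, 0, 0, -1],
  [0.4, 0, 0, 0, 0, 0, -1],
  [0.6, 0, 0, 0, 0, 0, -1],
])

```text
time_s: 11.28
ee_pos: [534.8, 285.6, 40.6]
tool_rot: [[1.0, -0.001, -0.016], [-0.001, -1.0, -0.002], [-0.016, 0.002, -1.0]]
ft_force: [-24.5, 1.0, 20.4]
opening: 18.1
grasp_force: 109.7
```

Emit:
jog_arm([
  [0.1, 0, 0, 0, 0, 0, -1],
  [0.2, 0, 0, 0, 0, 0, -1],
  [0.3, 0, 0, 0, 0, 0, -1],
])

```text
time_s: 11.65
ee_pos: [537.4, 285.5, 40.6]
tool_rot: [[1.0, -0.001, -0.017], [-0.001, -1.0, -0.002], [-0.017, 0.002, -1.0]]
ft_force: [-21.0, 0.1, 19.0]
opening: 18.3
grasp_force: 109.5
```

Emit:
jog_arm([
  [0, 0, -0.07, 0, 0, 0, -1],
  [0.1, 0, -0.07, 0, 0, 0, -1],
  [0.2, 0, -0.07, 0, 0, 0, -1],
])

```text
time_s: 12.02
ee_pos: [540.1, 285.6, 40.9]
tool_rot: [[1.0, -0.001, -0.016], [-0.001, -1.0, -0.002], [-0.016, 0.002, -1.0]]
ft_force: [-18.8, 1.4, 10.8]
opening: 18.1
grasp_force: 108.4
```

```bash
python3 -c "
from h import *
look('4',600,290,60)"
```

```text
t 12.025 tcp [540.1 285.6  40.9] yaw -0.0012 z [-0.0159 -0.0018 -0.9999] F [-18.8   1.4  10.8] T [0.12 2.7  0.11] open 18.1 grip 108.4 q6 2.0
top origin 114 119 (120, 120, 3)
z 5.5 [609.5 245.8  90.7  87.6  89.2] [[654.0, 291.0], [566.0, 258.0], [566.0, 246.0], [600.0, 242.0], [603.0, 201.0], [652.0, 204.0]]
scene origin 259 188 (120, 120, 3)
z 5.5 [608.2 299.8 194.9  84.5  86.7] [[602.0, 203.0], [645.0, 208.0], [643.0, 377.0], [654.0, 395.0], [627.0, 386.0], [604.0, 364.0], [594.0, 330.0], [567.0, 326.0], [571.0, 251.0], [596.0, 252.0], [603.0, 244.0]]
```

View pics/c4.png

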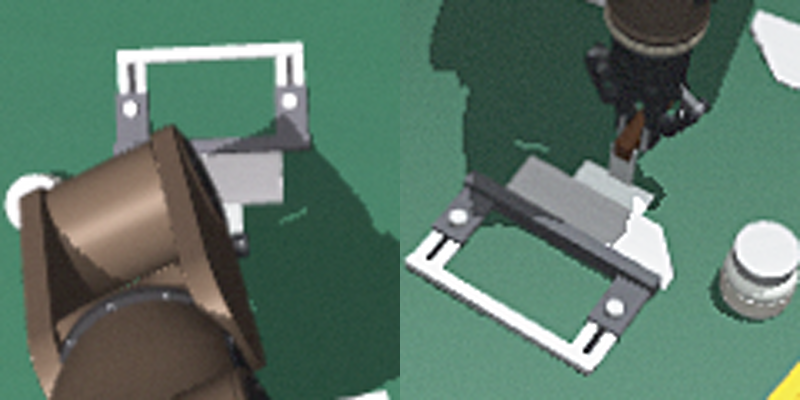

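The blade lies against the rail with the plate about 47 mm under it (visible plate edge at (620,190) in the right-hand view). About 10 mm is left, so I creep.

Emit:
jog_arm([
  [0.1, 0, -0.01, 0, 0, 0, -1],
  [0.2, 0, -0.02, 0, 0, 0, -1],
  [0.3, 0, -0.02, 0, 0, 0, -1],
  [0.4, 0, -0.03, 0, 0, 0, -1],
])

```text
time_s: 12.62
ee_pos: [544.0, 285.5, 41.1]
tool_rot: [[1.0, -0.001, -0.016], [-0.001, -1.0, -0.002], [-0.016, 0.002, -1.0]]
ft_force: [-16.1, -0.1, 8.0]
opening: 18.3
grasp_force: 108.0
```

Emit:
jog_arm([
  [0.1, 0, 0, 0, 0, 0, -1],
  [0.2, 0, -0.01, 0, 0, 0, -1],
  [0.3, 0, -0.01, 0, 0, 0, -1],
])

```text
time_s: 13.0
ee_pos: [547.1, 285.5, 41.1]
tool_rot: [[1.0, -0.001, -0.016], [-0.001, -1.0, -0.002], [-0.016, 0.002, -1.0]]
ft_force: [-16.8, -0.7, 8.2]
opening: 18.2
grasp_force: 108.0
```

Emit:
jog_arm([
  [0.1, 0, 0, 0, 0, 0, -1],
  [0.2, 0, -0.01, 0, 0, 0, -1],
])

```text
time_s: 13.25
ee_pos: [549.2, 285.5, 41.2]
tool_rot: [[1.0, -0.001, -0.016], [-0.001, -1.0, -0.002], [-0.016, 0.002, -1.0]]
ft_force: [-14.4, -0.5, 5.3]
opening: 18.2
grasp_force: 107.8
```

Emit:
jog_arm([
  [0.1, 0, 0, 0, 0, 0, -1],
  [0.2, 0, 0, 0, 0, 0, -1],
])

```text
time_s: 13.5
ee_pos: [550.1, 285.5, 41.1]
tool_rot: [[1.0, -0.001, -0.018], [-0.001, -1.0, -0.002], [-0.018, 0.002, -1.0]]
ft_force: [-26.4, 2.8, 14.7]
opening: 18.5
grasp_force: 108.4
```

Emit:
jog_arm([
  [0.1, 0, 0, 0, 0, 0, -1],
  [0.2, 0, 0, 0, 0, 0, -1],
])

```text
time_s: 13.75
ee_pos: [550.1, 285.4, 41.0]
tool_rot: [[1.0, -0.001, -0.021], [-0.001, -1.0, -0.003], [-0.021, 0.003, -1.0]]
ft_force: [-37.9, 5.6, 24.2]
opening: 18.1
grasp_force: 110.0
```

```bash
python3 -c "
from h import *
look('5',600,290,60)"
```

```text
t 13.75 tcp [550.1 285.4  41. ] yaw -0.0014 z [-0.0208 -0.0028 -0.9998] F [-37.9   5.6  24.2] T [1.   5.63 0.03] open 18.1 grip 110.0 q6 1.99
top origin 114 119 (120, 120, 3)
z 5.5 [616.3 238.5  77.8  79.6   2.2] [[652.0, 204.0], [654.0, 279.0], [577.0, 257.0], [577.0, 246.0], [600.0, 242.0], [599.0, 201.0]]
scene origin 259 188 (120, 120, 3)
z 5.5 [612.7 300.7 192.   75.6  86.7] [[605.0, 205.0], [645.0, 208.0], [643.0, 377.0], [654.0, 395.0], [627.0, 386.0], [596.0, 355.0], [596.0, 328.0], [576.0, 327.0], [580.0, 253.0], [604.0, 249.0]]
```

Firm contact with the rail: the TCP stopped at 550.1 and the force rose to 38 N. I ease off 5 mm, tip the lip up slightly and lift slowly.

Emit:
jog_arm([
  [-0.3, 0, 0, 0, 0, 0, -1],
  [-0.5, 0, -0.05, 0, 0.02, 0, -1],
  [-0.6, 0, -0.1, 0, 0.04, 0, -1],
  [-0.6, 0, -0.2, 0, 0.06, 0, -1],
  [-0.7, 0, -0.4, 0, 0.07, 0, -1],
  [-0.7, 0, -0.6, 0, 0.07, 0, -1],
], squeeze=120)

```text
time_s: 14.6
ee_pos: [547.8, 285.9, 47.3]
tool_rot: [[0.998, -0.001, 0.058], [-0.001, -1.0, -0.001], [0.058, 0.001, -0.998]]
ft_force: [-6.2, -0.2, -9.0]
opening: 18.3
grasp_force: 117.5
```

```bash
python3 -c "
from h import *
look('6',600,290,60)"
```

```text
t 14.6 tcp [547.8 285.9  47.3] yaw -0.0006 z [ 0.0581 -0.0013 -0.9983] F [-6.2 -0.2 -9. ] T [-0.19  2.04  0.19] open 18.3 grip 117.5 q6 2.06
top origin 114 119 (120, 120, 3)
z 5.5 [639.8 249.1 119.6  97.5  30. ] [[670.0, 317.0], [574.0, 265.0], [577.0, 246.0], [600.0, 242.0], [599.0, 201.0], [652.0, 200.0], [653.0, 241.0], [668.0, 230.0]]
scene origin 259 188 (120, 120, 3)
z 5.5 [6.103e+02 2.941e+02 7.600e+01 1.920e+02 6.000e-01] [[598.0, 200.0], [646.0, 200.0], [647.0, 391.0], [620.0, 382.0], [593.0, 353.0], [591.0, 328.0], [573.0, 325.0], [573.0, 249.0], [597.0, 244.0]]
```

View pics/c6.png

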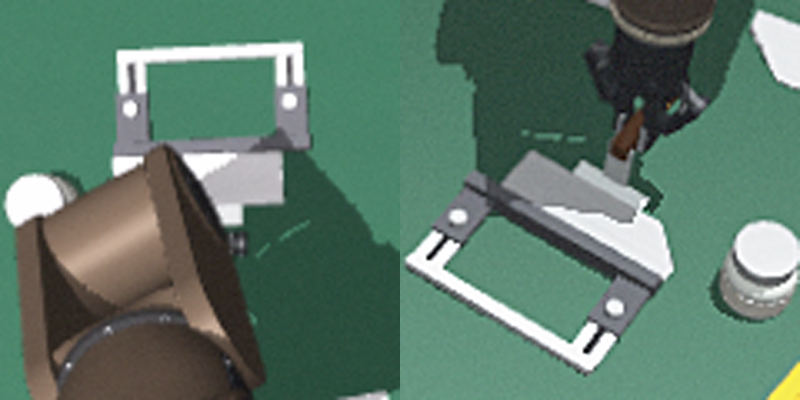

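The blade is up on the lifter with its spine still rubbing the rail (right-hand view, around (570,235)). I back away a little while lifting.

Emit:
jog_arm([
  [-0.3, 0, -0.1, 0, 0, 0, -1],
  [-0.6, 0, -0.2, 0, 0, 0, -1],
  [-0.8, 0, -0.5, 0, 0, 0, -1],
  [-1.0, 0, -0.9, 0, 0, 0, -1],
  [-1.2, 0, -1.4, 0, 0, 0, -1],
  [-1.4, 0, -2.0, 0, 0, 0, -1],
  [-1.6, 0, -2.7, 0, 0, 0, -1],
  [-1.8, 0, -3.5, 0, 0, 0, -1],
  [-2.0, 0, -4.3, 0, 0, 0, -1],
  [-2.0, 0, -5.0, 0, 0, 0, -1],
  [-2.0, 0, -5.2, 0, 0, 0, -1],
  [-2.0, 0, -5.2, 0, 0, 0, -1],
])

```text
time_s: 16.2
ee_pos: [526.3, 286.4, 98.6]
tool_rot: [[0.998, -0.001, 0.06], [-0.001, -1.0, 0.0], [0.06, -0.0, -0.998]]
ft_force: [-1.0, 0.5, -5.3]
opening: 18.1
grasp_force: 117.8
```

```bash
python3 - <<'E'
from h import *
s=st()
z=s["ee_pos"][2]-40+8
for n in("top","scene"):
    im=optics.grab_frame(n)[:,:,::-1].copy();cv2.imwrite(f"pics/{n}7.png",im)
    H,S,V=cv2.cvtColor(im,cv2.COLOR_BGR2HSV).transpose(2,0,1)
    for c in comps((S<60)&(V>140),50):
        q=toplane(n,c.reshape(-1,2),z).astype(np.float32);(cx,cy),(a,b),t=cv2.minAreaRect(q)
        if abs(cx-590)<90 and abs(cy-290)<100: print(n,z,np.array([cx,cy,a,b,t]).round(1),cv2.approxPolyDP(q.reshape(-1,1,2),5,True).reshape(-1,2).round().tolist())
im=cv2.imread("pics/scene7.png")[165:315,220:420];cv2.imwrite("pics/c7.png",cv2.resize(im,(800,600),interpolation=cv2.INTER_CUBIC))
E
```

```text
t 16.2 tcp [526.3 286.4  98.6] yaw -0.0012 z [ 0.0602  0.     -0.9982] F [-1.   0.5 -5.3] T [-0.    0.46  0.  ] open 18.1 grip 117.8 q6 2.07
top 66.64673582113635 [594.  260.7 120.   80.4  89.2] [[632.0, 320.0], [598.0, 291.0], [554.0, 270.0], [554.0, 245.0], [575.0, 241.0], [578.0, 201.0], [633.0, 200.0]]
scene 66.64673582113635 [5.970e+02 2.964e+02 7.880e+01 1.913e+02 5.000e-01] [[593.0, 201.0], [631.0, 206.0], [636.0, 300.0], [630.0, 315.0], [636.0, 326.0], [631.0, 327.0], [631.0, 390.0], [613.0, 390.0], [576.0, 353.0], [574.0, 329.0], [559.0, 323.0], [559.0, 254.0], [580.0, 247.0], [580.0, 204.0]]
```

View pics/c7.png

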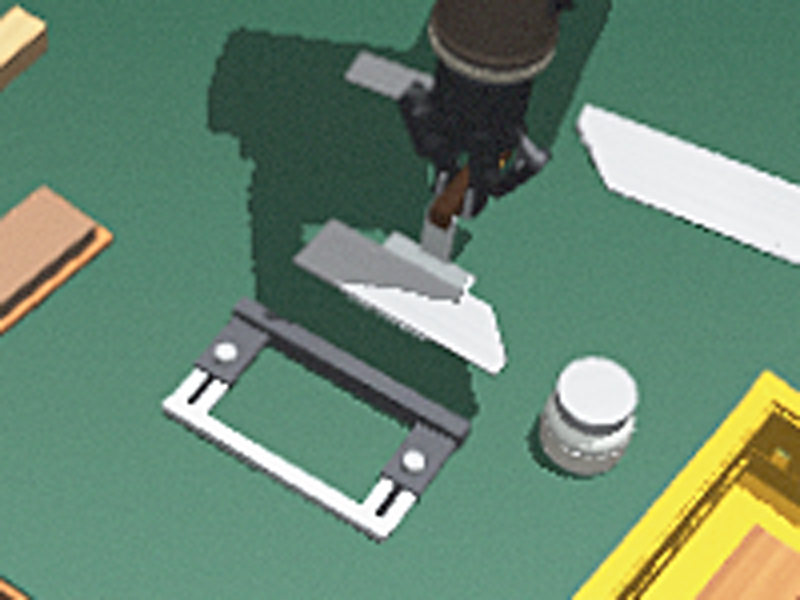

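The blade rides level on the plate, clear of the rail (crop (400,290); rail at (350,370)). Its centre is about (604,295), an offset of (+78,+9) from the TCP. I carry it to the rest, centre about (587,-257), so the TCP target is about (508,-266).

Emit:
jog_arm([
  [-0.1, 0, -0.6, 0, 0, 0, -1],
  [-0.3, 0.6, -1.2, 0, 0, 0, -1],
  [-0.5, 1.8, -1.7, 0, 0, 0, -1],
  [-0.7, 3.6, -2, 0, 0, 0, -1],
  [-0.9, 6, -2, 0, 0, 0, -1],
  [-1.1, 8.8, -2, 0, 0, 0, -1],
  [-1.3, 11.8, -2, 0, 0, 0, -1],
  [-1.5, 14.8, -2, 0, 0, 0, -1],
  [-1.7, 17.8, -2, 0, 0, 0, -1],
  [-1.8, 20.8, -2, 0, 0, 0, -1],
  [-1.8, 23.8, -2, 0, 0, 0, -1],
  [-1.8, 26.8, -2, 0, 0, 0, -1],
])

```text
time_s: 17.8
ee_pos: [506.0, 16.5, 117.6]
tool_rot: [[0.998, -0.002, 0.06], [-0.002, -1.0, -0.0], [0.06, 0.0, -0.998]]
ft_force: [1.7, 0.5, -6.3]
opening: 17.6
grasp_force: 117.7
```

Emit:
jog_arm([
  [0, 3, 0, 0, 0, 0, -1],
  [0, 6, 0, 0, 0, 0, -1],
  [0, 9, 0, 0, 0, 0, -1],
  [0, 12, 0, 0, 0, 0, -1],
  [0, 15, 0, 0, 0, 0, -1],
  [0, 18, 0, 0, 0, 0, -1],
  [0, 21, 0, 0, 0, 0, -1],
  [0, 23.6, 0, 0, 0, 0, -1],
  [0, 25.7, 0, 0, 0, 0, -1],
  [0, 27.2, 0, 0, 0, 0, -1],
  [0, 28.2, 0, 0, 0, 0, -1],
  [0, 28.5, 0, 0, 0, 0, -1],
])

```text
time_s: 19.3
ee_pos: [506.3, -266.9, 117.4]
tool_rot: [[0.998, -0.001, 0.06], [-0.001, -1.0, 0.0], [0.06, -0.0, -0.998]]
ft_force: [0.4, 0.2, -5.5]
opening: 17.8
grasp_force: 117.7
```

```bash
python3 - <<'E'
from h import *
s=st()
z=s["ee_pos"][2]-40+8;ims=[]
for n in("top","scene"):
    im=optics.grab_frame(n)[:,:,::-1].copy();cv2.imwrite(f"pics/{n}8.png",im)
    H,S,V=cv2.cvtColor(im,cv2.COLOR_BGR2HSV).transpose(2,0,1)
    for c in comps((S<70)&(V>130),50):
        q=toplane(n,c.reshape(-1,2),z).astype(np.float32);(cx,cy),(a,b),t=cv2.minAreaRect(q)
        if abs(cx-580)<90 and abs(cy+260)<120: print(n,z,np.array([cx,cy,a,b,t]).round(1),cv2.approxPolyDP(q.reshape(-1,1,2),5,True).reshape(-1,2).round().tolist())
    u,v=proj(n,[[587,-257,40]])[0].astype(int);ims.append(cv2.resize(im[v-60:v+60,u-60:u+60],(400,400),interpolation=cv2.INTER_CUBIC))
cv2.imwrite("pics/c8.png",np.hstack(ims))
E
```

```text
t 19.3 tcp [ 506.3 -266.9  117.4] yaw -0.0014 z [ 0.0599  0.     -0.9982] F [ 0.4  0.2 -5.5] T [0.01 0.49 0.02] open 17.8 grip 117.7 q6 0.97
top 85.38380649942862 [ 495.7 -377.5  125.9   44.3   54.2] [[547.0, -341.0], [522.0, -322.0], [503.0, -329.0], [507.0, -340.0], [489.0, -350.0], [488.0, -368.0], [477.0, -368.0], [473.0, -386.0], [459.0, -400.0], [455.0, -396.0], [455.0, -414.0], [447.0, -418.0], [465.0, -433.0], [479.0, -434.0], [491.0, -408.0], [498.0, -412.0], [495.0, -398.0], [506.0, -394.0], [506.0, -380.0], [524.0, -370.0], [532.0, -348.0]]
top 85.38380649942862 [ 572.4 -237.5  152.5   83.3   88.8] [[608.0, -162.0], [586.0, -169.0], [553.0, -200.0], [553.0, -222.0], [531.0, -228.0], [531.0, -246.0], [613.0, -315.0]]
scene 85.38380649942862 [ 578.6 -258.2  196.6   81.4   89. ] [[570.0, -354.0], [580.0, -349.0], [600.0, -357.0], [612.0, -355.0], [610.0, -315.0], [619.0, -292.0], [613.0, -292.0], [612.0, -283.0], [618.0, -282.0], [610.0, -280.0], [618.0, -247.0], [612.0, -247.0], [617.0, -228.0], [610.0, -219.0], [611.0, -160.0], [599.0, -161.0], [560.0, -195.0], [553.0, -221.0], [538.0, -229.0], [537.0, -301.0], [563.0, -298.0], [559.0, -349.0]]
```

View pics/c8.png

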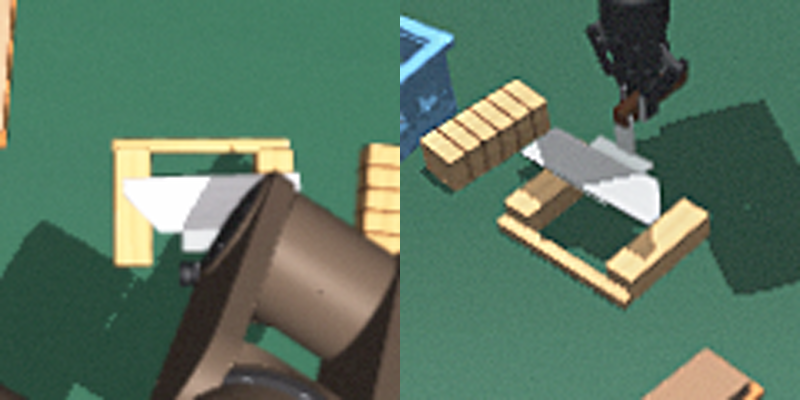

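The top and scene crops show the blade above both battens (blade at (210,200) left, (590,175) right). Its centre is about (583,-257) against the rest at (587,-257). I level it and lower it slowly.

Emit:
jog_arm([
  [0.1, 0, 0.4, 0, -0.01, 0, -1],
  [0.2, 0, 1.0, 0, -0.03, 0, -1],
  [0.2, 0, 1.7, 0, -0.05, 0, -1],
  [0.2, 0, 2.4, 0, -0.06, 0, -1],
  [0.2, 0, 3.0, 0, -0.06, 0, -1],
  [0.2, 0, 3.3, 0, -0.06, 0, -1],
  [0.2, 0, 3.3, 0, -0.06, 0, -1],
])

```text
time_s: 20.27
ee_pos: [510.1, -266.6, 84.4]
tool_rot: [[1.0, -0.001, -0.0], [-0.001, -1.0, 0.0], [-0.0, -0.0, -1.0]]
ft_force: [-0.3, -0.3, -6.0]
opening: 18.2
grasp_force: 117.7
```

Emit:
jog_arm([
  [0, 0, 0.3, 0, 0, 0, -1],
  [0, 0, 0.6, 0, 0, 0, -1],
  [0, 0, 0.9, 0, 0, 0, -1],
  [0, 0, 1.2, 0, 0, 0, -1],
  [0, 0, 1.5, 0, 0, 0, -1],
  [0, 0, 1.5, 0, 0, 0, -1],
])

```text
time_s: 21.02
ee_pos: [510.4, -266.7, 69.5]
tool_rot: [[1.0, -0.001, 0.0], [-0.001, -1.0, -0.0], [0.0, 0.0, -1.0]]
ft_force: [-0.3, 1.3, -2.5]
opening: 18.0
grasp_force: 118.0
```

```bash
python3 -c "
from h import *
st()"
```

```text
t 21.025 tcp [ 510.4 -266.7   69.5] yaw -0.0012 z [ 1.e-04 -0.e+00 -1.e+00] F [-0.3  1.3 -2.5] T [0.03 0.09 0.01] open 18.0 grip 118.0 q6 1.04
```

The blade has landed (the load dropped from 6 to 2.5 N). I lower the plate further and withdraw.

Emit:
jog_arm([
  [0, 0, 0.4, 0, 0, 0, -1],
  [0, 0, 0.9, 0, 0, 0, -1],
  [0, 0, 1.4, 0, 0, 0, -1],
  [0, 0, 1.7, 0, 0, 0, -1],
  [0, 0, 1.7, 0, 0, 0, -1],
])

```text
time_s: 21.65
ee_pos: [510.1, -266.5, 52.3]
tool_rot: [[1.0, -0.001, -0.0], [-0.001, -1.0, 0.0], [-0.0, -0.0, -1.0]]
ft_force: [0.8, 0.1, -2.8]
opening: 18.3
grasp_force: 118.0
```

Emit:
jog_arm([
  [-0.5, 0, 0, 0, 0, 0, -1],
  [-1.5, 0, 0, 0, 0, 0, -1],
  [-3, 0, 0, 0, 0, 0, -1],
  [-4.5, 0, 0, 0, 0, 0, -1],
  [-6, 0, 0, 0, 0, 0, -1],
  [-7.5, 0, 0, 0, 0, 0, -1],
  [-9, 0, 0, 0, 0, 0, -1],
  [-10, 0, 0, 0, 0, 0, -1],
  [-10.5, 0, 0, 0, 0, 0, -1],
  [-10.5, 0, 0, 0, 0, 0, -1],
])

```text
time_s: 22.9
ee_pos: [405.3, -266.6, 52.7]
tool_rot: [[1.0, -0.002, 0.0], [-0.002, -1.0, -0.0], [0.0, 0.0, -1.0]]
ft_force: [0.9, -0.0, -2.3]
opening: 17.9
grasp_force: 118.1
```

Emit:
jog_arm([
  [0, 0, 0.4, 0, 0, 0, -1],
  [0, 0, 0.8, 0, 0, 0, -1],
  [0, 0, 1.0, 0, 0, 0, -1],
  [0, 0, 1.15, 0, 0, 0, -1],
  [0, 0, 1.25, 0, 0, 0, -1],
  [0, 0, 1.25, 0, 0, 0, -1],
])

```text
time_s: 23.65
ee_pos: [405.2, -266.4, 40.5]
tool_rot: [[1.0, -0.001, 0.0], [-0.001, -1.0, 0.0], [0.0, -0.0, -1.0]]
ft_force: [-2.9, 2.2, 8.2]
opening: 18.0
grasp_force: 120.2
```

```bash
python3 -c "
from h import *
st()"
```

```text
t 23.65 tcp [ 405.2 -266.4   40.5] yaw -0.0012 z [ 0.  0. -1.] F [-2.9  2.2  8.2] T [0.3  0.37 0.01] open 18.0 grip 120.2 q6 0.93
```

The lifter is on the bench. I release it and retreat.

Emit:
jog_arm([
  [0, 0, -0.1, 0, 0, 0, 1],
  [0, 0, -0.1, 0, 0, 0, 1],
  [0, 0, -0.1, 0, 0, 0, 1],
  [0, 0, -0.1, 0, 0, 0, 1],
  [0, 0, -0.1, 0, 0, 0, 1],
  [0, 0, -0.1, 0, 0, 0, 1],
])

```text
time_s: 24.4
ee_pos: [405.3, -266.5, 41.1]
tool_rot: [[1.0, -0.001, -0.0], [-0.001, -1.0, 0.0], [-0.0, -0.0, -1.0]]
ft_force: [-0.2, 0.1, 0.3]
opening: 85.0
grasp_force: 0.0
```

Emit:
jog_arm([
  [0, 0, -1, 0, 0, 0, 1],
  [0, 0, -3, 0, 0, 0, 1],
  [0, 0, -6, 0, 0, 0, 1],
  [0, 0, -10, 0, 0, 0, 1],
  [0, 0, -15, 0, 0, 0, 1],
  [0, 10, -15, 0, 0, 0, 1],
  [0, 15, -15, 0, 0, 0, 1],
  [0, 20, -15, 0, 0, 0, 1],
  [0, 25, -15, 0, 0, 0, 1],
  [0, 25, -15, 0, 0, 0, 1],
  [0, 25, -15, 0, 0, 0, 1],
])

```text
time_s: 25.78
ee_pos: [404.6, -516.0, 191.2]
tool_rot: [[1.0, -0.002, -0.0], [-0.002, -1.0, 0.001], [-0.0, -0.001, -1.0]]
ft_force: [-0.3, 0.3, -0.3]
opening: 85.2
grasp_force: 0.0
```

```bash
python3 - <<'E'
from h import *
s=st();ims=[]
for n in("top","scene"):
    im=optics.grab_frame(n)[:,:,::-1].copy();cv2.imwrite(f"pics/{n}9.png",im)
    H,S,V=cv2.cvtColor(im,cv2.COLOR_BGR2HSV).transpose(2,0,1)
    for c in comps((S<70)&(V>130),50):
        q=toplane(n,c.reshape(-1,2),40.5).astype(np.float32);(cx,cy),(a,b),t=cv2.minAreaRect(q)
        if abs(cx-560)<130 and abs(cy+260)<120: print(n,np.array([cx,cy,a,b,t]).round(1),cv2.approxPolyDP(q.reshape(-1,1,2),5,True).reshape(-1,2).round().tolist())
    u,v=proj(n,[[530,-257,40]])[0].astype(int);ims.append(cv2.resize(im[v-60:v+60,u-60:u+60],(400,400),interpolation=cv2.INTER_CUBIC))
cv2.imwrite("pics/c9.png",np.hstack(ims))
E
```

```text
t 25.775 tcp [ 404.6 -516.   191.2] yaw -0.0018 z [-4.e-04  8.e-04 -1.e+00] F [-0.3  0.3 -0.3] T [ 0.03 -0.04 -0.01] open 85.2 grip 0.0 q6 0.62
top [ 470.3 -261.1   78.1   81.9   88.3] [[510.0, -294.0], [508.0, -223.0], [431.0, -221.0], [430.0, -247.0], [441.0, -262.0], [440.0, -277.0], [429.0, -284.0], [432.0, -299.0], [503.0, -301.0]]
top [ 584.9 -261.7  201.7   81.2   84.5] [[614.0, -163.0], [591.0, -166.0], [553.0, -202.0], [554.0, -348.0], [561.0, -355.0], [535.0, -358.0], [572.0, -360.0], [617.0, -350.0], [613.0, -204.0], [631.0, -201.0], [613.0, -197.0]]
scene [ 589.5 -255.7  194.    63.7   89.8] [[557.0, -352.0], [607.0, -353.0], [621.0, -344.0], [612.0, -159.0], [600.0, -160.0], [560.0, -200.0], [563.0, -341.0]]
scene [ 501.5 -236.1   80.7   81.3    0.6] [[463.0, -273.0], [540.0, -273.0], [536.0, -195.0], [469.0, -197.0], [461.0, -204.0]]
```

View pics/c9.png

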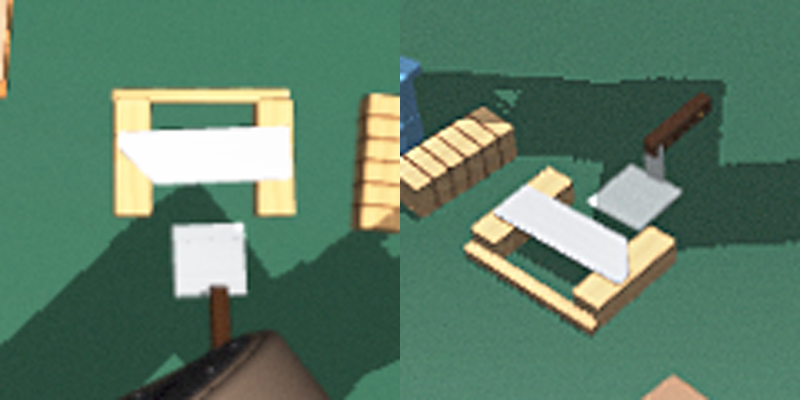

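The blade lies across both battens (left crop (207,155)), centred within a few mm and square. The lifter lies flat at (208,260), clear of everything, and the arm is away. I hand the job in.

```bash
python3 -c "
from cell import manip
print(manip.sign_off())"
```

```text
the job is handed in; nothing more can be done
None
```

I handed the job in at about 26 s: the blade lies level across both battens, centred within a few mm, and the lifter lies flat on the bench, released, with the arm clear. The hand-in returned no verdict.

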